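# Unlock a polariser shuttle and index it into its ball detent

## Robot

A 6-joint arm with a two-finger parallel gripper is mounted at the origin on a cart in front of the work surface, level with it; the furniture and walls round the work are solid. World frame = base frame: x ahead of the robot, y to its left, z up, the work surface at z = 0. Lengths are in mm, angles in degrees, forces in N, time in s.
With the tool pointing down it reaches from about 350 to 850 mm from the base axis. Payload 8.1 kg.
Tool frame: the origin (TCP) lies between the finger pads, 19 mm behind the fingertips; this is the grasp point; z points along the fingers, y is the line along which they close (so a half turn about z gives the same grasp; the last joint's range is limited). The gripper opens to 85 mm and grips with 20 to 120 N. Pads are 22 mm wide; open, the fingers measure 114 mm over their backs; the gripper's body (76 mm by 85 mm) begins 54 mm behind the grasp point. The pads swing forward as they close: fully open they stand 13 mm farther back than shut.
Start: joints at [67.07, 7.471, 85.268, -0, 87.261, -4.893], TCP at [185.754, 570.527, 249.992] pointing down, gripper open.
Joint ranges: [-169.43, 169.43], [-51.17, 129.36], [1.28, 143.12], [-76.62, 256.62], [0, 156.53], [-152.29, 152.29]. Speed limits (degrees/s): [136.94, 136.94, 159.86, 180, 180, 180].

## Interface

Orientations are given as [roll, pitch, yaw] about the fixed x, y, z axes, in that order (R = Rz(yaw) Ry(pitch) Rx(roll)).
In Python, from bench import r gives the robot as it stands. The module is installed in compiled form; this text tells all that it offers.
- The arm moves only by the tool servo_tool, never from a script. Its arguments are lists of equal length, an entry for each row: "fingers": the finger opening in m, from 0 to 0.0854; "linear": the shift along the tool's x, y, z in m, a list of three; "rotation": the turn, a rotation vector about the tool's x, y, z in degrees, a list of three. A call has 1 to 10 rows; each row is the pose to reach, as a shift and turn from the pose commanded when the call began, along the tool's axes at that moment; what a row does not reach only later rows make up. A row lasts 1/10 s, in which the tool goes at most 50 mm and 8.59 degrees, less where a joint would pass 70% of its speed; a pose out of reach is approached as far as the arm can. A call with a gripper value outside its range is refused whole. The fingers move at their own pace and stop on an object; "force" is the grip in N (left out, the last holds). Time passes only in rows, so rows that repeat a pose let the fingers close. It gives the time, the measured TCP pose, the force, the opening and the grip force at its end, in the units of the state.
- r.sense(): the state, without advancing time (a new reading comes with each control period).
- r.snapshot(name): name is "side" or "top"; returns a dict with "frame" (480x640x3 uint8, red, green, blue), "fx", "fy", "cx", "cy" (pixels), "camera_from_world" (4x4, takes a point from world to camera coordinates). Camera axes: x right, y up, looking along -z (the intrinsics and any distortion apply to the point x, -y, -z); pixel columns grow to the right and rows downward; lengths in mm; the calibration is good to about 2 mm. A picture is of the moment at which its call begins. There is no depth.
- r.hand_in(): hands the job in; it is judged then, once.
The state is a dict: "time": time; "joint_pos": joint angles; "qd": joint speeds; "joint_efforts": joint torques, N m; "tool_pos": TCP position; "tcp_rot": TCP orientation; "ft_force": force on the tool from outside, world axes, zero at the start; "wrist_torque": the same for the moment, N m; "finger_gap": finger opening in mm; "grip_force": force on a finger pad.
Only numpy, scipy, OpenCV 4.12 (cv2) and the standard library are available. Lean on these libraries where they do the work, as an engineer would, in place of code of your own. Each camera call takes 0.05 s, during which the arm holds its last target. There are 200 camera calls.

## Task

Take the polariser shuttle out of its transport lock: lift the steel link up and off the two pins, and lay it on the table clear of the stage, leaving the other things alone. Then grip the carriage by its black upright bar and slide it along the rail, away from the end block with the pin, until you feel the ball drop into its notch, and stop there. Finish still gripping the bar, with the ball seated in the notch; do not let go.

Things in the scene. Friction and masses are not known exactly. Their poses are not given: they have to be found in the camera images.
- stage: Fixed aluminium stage, base plate 84 mm across (x) and 250 mm long (y = -97 to +153 mm), 12 mm thick, on the table. Origin on the table under the middle of the carriage as it starts; +y is the way the carriage slides, z up. Two low steel rails run along y. An end block, 60 mm across, top 43 mm above the table, fills y = -93 to -57 mm; at the other end is a stop 32 mm high.
- fixed_pin (a point): Top of the fixed upright steel pin on the end block, 8 mm diameter, 16 mm high, 59 mm above the table, at x = 0, y = -76 mm in the stage's frame. The carriage carries a like pin 36 mm further along +y. The link lies over both, 43 mm above the table, its y along the stage's; the pins reach 16 mm above its underside. While it is on, the carriage cannot slide.
- link: Loose steel transport link, 70 to 140 g: flat, 29 mm (x) by 64 mm (y), 8 mm thick, with two holes, one over each pin with 2 to 4 mm of play each way; in its middle an upright grip tab 12 mm thick (x), 20 mm long (y), up to 42 mm above the underside, free to grip above 10 mm. Origin: centre of underside, z up. Lift straight up by over 16 mm to free it. It stands well on the table.
- carriage (a joint): How far the carriage has slid along the stage's +y, in m: 0 at the start, 0.085 at the far stop. About 1 N of friction, stays where left. Aluminium block 60 mm across, 100 mm long, top 43 mm above the table; from its middle: pin at y = -40 mm, black grip bar at 0, black round polariser (fixed, upright, 43 mm diameter, 12 mm thick, top 93 mm above the table) at y = +38 mm.
- grip_bar (a point): Point to grip on the carriage's black upright bar: on the bar's axis, 12 mm below its top, 77 mm above the table. The bar is 14 mm thick across the rail (stage's x) and 20 mm along it (y), and stands 46 mm above the carriage. Best gripped across the rail, where both sides are free; along the rail only 22 to 26 mm are free on either side. It moves with the carriage.
- ball (a joint): Drop of the spring ball hidden under the carriage, in m: about 0.0003 on the flat track, 0.0054 seated, about 0.0035 / 0.0015 at 2 / 4 mm off the notch's middle. The one hidden notch lies where the carriage has slid 35 to 70 mm. Its last 6 mm pull the carriage forward, up to 6 N; past its middle it resists, up to 10 N in 1 to 1.5 mm, then gives way.
- jar_amber: Bystander: amber glass jar with black lid, 48 mm diameter, 74 mm high, origin at the centre of its underside. Leave it alone.
- sample_tin: Bystander: flat pale square tin, 60 x 60 x 19 mm, origin at the centre of its underside. Leave it alone.
- jar_small: Bystander: small white jar with screw lid, 38 mm diameter, 36 mm high, origin at the centre of its underside. Leave it alone.
There are look-alikes about, which are no part of the job. Leave any green, orange or turquoise look-alike of the link alone.

How it is judged (in metres and radians):
On the way, in this order (a step that is already met when the one before it is completed fails the run):
1. the link is lifted clear of both pins in the gripper (z of link in the frame of stage above 0.061 m and contact force between the fingers and link above 0.5 N), for 0.1 s.
2. the link lies on the table clear of the stage, released (height (world z) of link below 0.03 m and linear speed of link below 0.02 m/s and contact force between the fingers and link below 0.05 N and contact force between link and stage below 0.05 N), for 0.2 s.
At the end, for the whole second after the job is handed in: Carriage at rest, ball at least 3.5 mm down in its notch (within about 2 mm of its middle); fingers press the carriage with over 1 N, TCP within 35 mm of the bar's grip point; link at rest on the table, origin under 30 mm high, touching neither stage nor fingers (all of step 2 and value of joint ball above 0.0035 m and value of joint carriage above 0.03 m and velocity of joint carriage between -0.004 and 0.004 m/s and contact force between the fingers and carriage above 1 N and distance between the grasp point and grip_bar below 0.035 m); the arm keeps its last pose, push and grip.
It fails at once if a bystander was pushed more than 20 mm (distance of any of jar_amber, sample_tin, jar_small from where it was at the start of the episode above 0.02 m).
It also fails if it takes over 54 s, if anything falls off the work surface, if the arm or the gripper's body presses on something with over 40 N, if the wrist force passes 120 N, or if a joint passes its speed limit or range.

## Working session

There is one attempt and no reset: what is moved stays moved. The work goes in short steps, Python scripts to look and compute and a tool call to move; the robot and the scene stay as the last step left them, time stands still between calls to the robot, and variables do not carry over. Pictures are saved under pics/ and viewed, at most 10 in all, crops included, and the job is handed in when it is done.

Besides the shell and the picture viewer there is one more tool, called after "Request:" in YAML: its name, and indented under it one key for each argument. servo_tool: Moves the arm, as the interface text tells. Its arguments: {"type":"object","properties":{"fingers":{"type":"array","items":{"type":"number"}},"linear":{"type":"array","items":{"type":"array","items":{"type":"number"}}},"rotation":{"type":"array","items":{"type":"array","items":{"type":"number"}}},"force":{"type":"number"}},"required":["fingers","linear","rotation"]}

```bash
mkdir -p pics; python3 - <<'E'
from bench import r
import cv2,json,numpy as np
for n in("top","side"):
    s=r.snapshot(n); cv2.imwrite(f"pics/{n}0.png",s["frame"][:,:,::-1])
    print(n,[s[k] for k in("fx","fy","cx","cy")],s.keys()); print(np.round(s["camera_from_world"],4).tolist())
print(r.sense())
E
```

```text
top [547.4094365984326, 547.4094365984326, 318.37164049749026, 229.0960574711719] dict_keys(['frame', 'fx', 'fy', 'cx', 'cy', 'camera_from_world'])
[[0.0026, -1.0, 0.0066, 18.1887], [0.9927, 0.0033, 0.1205, -531.3471], [-0.1205, 0.0062, 0.9927, -1007.9075], [0.0, 0.0, 0.0, 1.0]]
side [465.6228769927981, 465.6228769927981, 319.297145433826, 239.31831719232724] dict_keys(['frame', 'fx', 'fy', 'cx', 'cy', 'camera_from_world'])
[[0.8688, -0.4951, 0.0077, -456.301], [0.1791, 0.3286, 0.9273, -198.9804], [-0.4617, -0.8043, 0.3742, -664.5756], [0.0, 0.0, 0.0, 1.0]]
{'time': 0.1, 'joint_pos': array([ 6.70723141e+01,  7.51257237e+00,  8.53241028e+01,  6.95046295e-04,
        8.72606236e+01, -4.89484466e+00]), 'qd': array([ 0.03086341, -0.03510722, -0.2047746 ,  0.04275391, -0.04157635,
        0.0004126 ]), 'joint_efforts': array([ 1.35439976e-03, -5.70945168e+01, -5.01943231e+01, -5.94953326e-05,
        7.99393456e-03, -4.03730860e-05]), 'tool_pos': array([185.54746736, 570.09897297, 249.02043129]), 'tcp_rot': array([-1.79903115e+02, -8.99389581e-03,  1.61967117e+02]), 'ft_force': array([-9.02738442e-03, -2.75910449e-04,  8.48697872e-01]), 'wrist_torque': array([ 0.01345765, -0.01034491,  0.04548081]), 'grip_force': 0.0, 'finger_gap': 85.55379929258815}
```

View pics/top0.png

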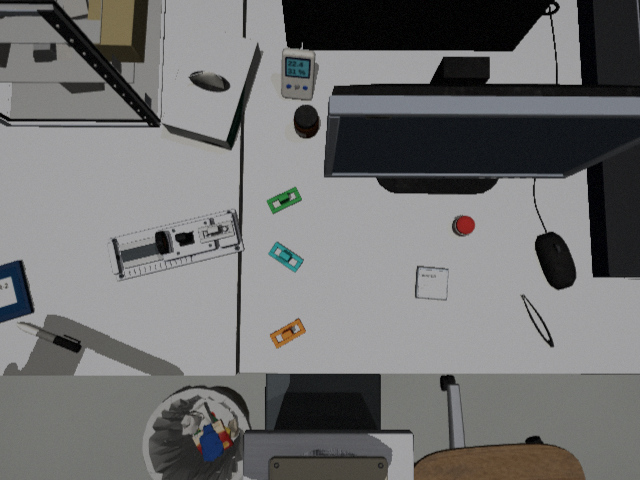

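View pics/side0.png

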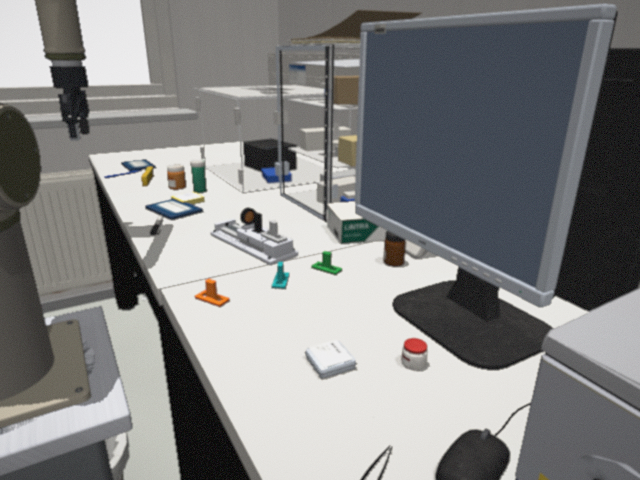

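Top view: the stage spans (110–243, 210–278). The candidate links are grey steel at (216,231) on the stage, green (284,200), turquoise (286,257) and orange (288,333). Only the grey one is steel and sits over the pins, so I'll confirm it in an enlarged crop.

```bash
python3 - <<'E'
import cv2
a=cv2.imread("pics/top0.png")[200:290,105:250]; cv2.imwrite("pics/topc.png",cv2.resize(a,None,fx=5.5,fy=5.5,interpolation=cv2.INTER_CUBIC))
a=cv2.imread("pics/side0.png")[195:270,205:305]; cv2.imwrite("pics/sidec.png",cv2.resize(a,None,fx=8,fy=8,interpolation=cv2.INTER_CUBIC))
E
```

```text
(no output)
```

View pics/topc.png

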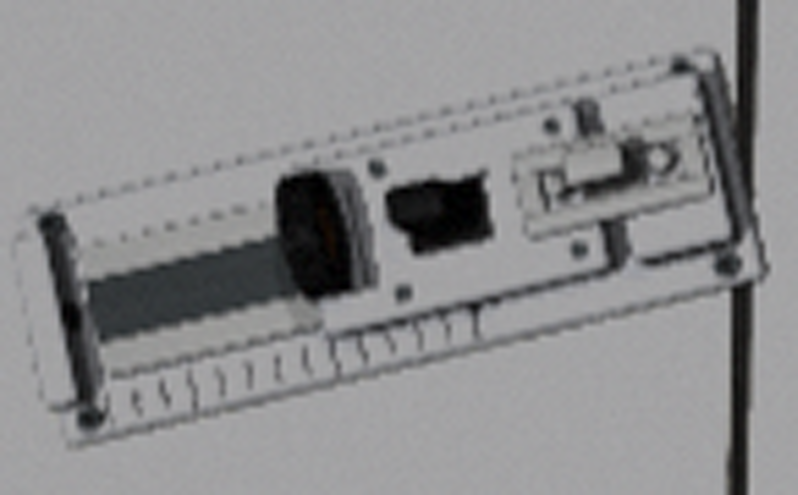

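View pics/sidec.png

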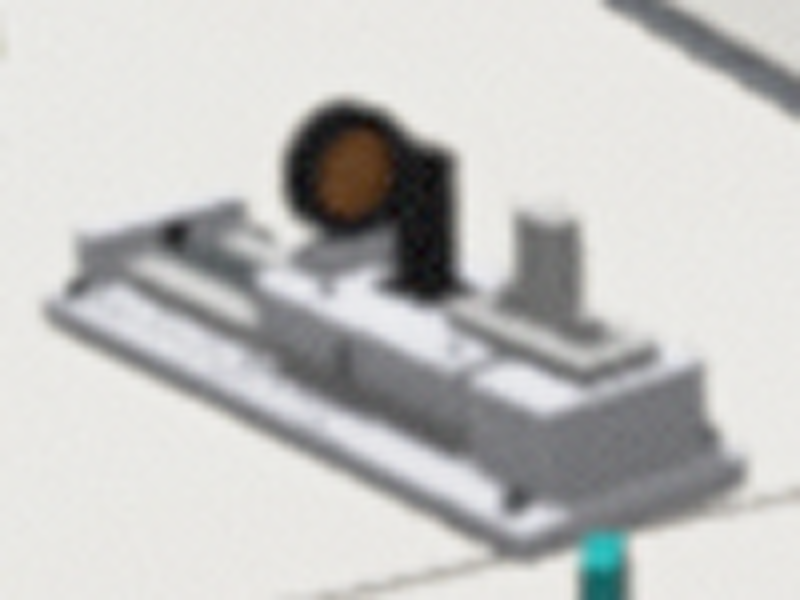

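The crop confirms it: a grey steel link with an upright tab, over both pins on the end block. In the top crop the tab's top is at about (594,164). Next I fit the stage pose from both views.

```bash
cat >h.py <<'E'
import numpy as np
from scipy.optimize import least_squares
from bench import r
def proj(s,P):
    P=np.atleast_2d(P); c=P@s["camera_from_world"][:3,:3].T+s["camera_from_world"][:3,3]
    return np.c_[s["cx"]+s["fx"]*c[:,0]/-c[:,2], s["cy"]-s["fy"]*c[:,1]/-c[:,2]]
def tw(p,P):
    c,s=np.cos(p[2]),np.sin(p[2]); P=np.atleast_2d(P)
    return np.c_[p[0]+c*P[:,0]-s*P[:,1],p[1]+s*P[:,0]+c*P[:,1],P[:,2]]
E
python3 - <<'E'
from h import *
T=r.snapshot("top");S=r.snapshot("side")
tp=[((718,48),(42,-97,12)),((765,280),(-42,-97,6)),((70,447),(-42,153,12)),((594,164),(0,-58,85))]
sp=[((545,415),(-30,-93,43)),((700,362),(30,-93,43)),((45,305),(-42,153,12)),((745,462),(42,-97,12)),((547,212),(0,-58,85)),((430,150),(0,0,89)),((522,535),(-42,-97,12))]
tu=np.array([np.array(a)/5.5+(105,200) for a,_ in tp]);su=np.array([np.array(a)/8+(205,195) for a,_ in sp])
tP=[b for _,b in tp];sP=[b for _,b in sp]
f=lambda p:np.r_[(proj(T,tw(p,tP))-tu).ravel(),(proj(S,tw(p,sP))-su).ravel()]
o=least_squares(f,[540,240,0.2],loss="soft_l1",x_scale=[10,10,.1])
p=o.x;print(p,np.degrees(p[2]));print(np.round(f(p).reshape(-1,2),1).tolist())
for q in [(0,-76,59),(0,-58,85),(0,0,77)]:print(q,tw(p,q).round(1), np.linalg.norm(tw(p,q)[0,:2]))
# tab top alone, stereo
g=lambda X:np.r_[(proj(T,X)-tu[3]).ravel(),(proj(S,X)-su[4]).ravel()]
q=least_squares(g,[540,200,85]);print(q.x,q.fun)
# bystanders / free-space estimates from top image at z=0
for u in [(285,200),(286,257),(432,283),(306,121)]:
    print(u,least_squares(lambda X:(proj(T,[X[0],X[1],10])-u).ravel(),[500,0]).x.round())
E
```

```text
[5.09582522e+02 2.64098729e+02 2.37733630e-01] 13.621133633175427
[[0.5, -0.1], [1.8, -0.1], [-0.1, -0.4], [1.1, -0.2], [-0.7, -0.9], [1.0, -1.2], [-1.3, -2.5], [0.6, -2.0], [-0.5, -0.9], [-1.4, -1.0], [-0.6, -0.9]]
(0, -76, 59) [[527.5 190.2  59. ]] 560.7366543617754
(0, -58, 85) [[523.2 207.7  85. ]] 562.9684631284091
(0, 0, 77) [[509.6 264.1  77. ]] 573.9533824790143
[524.06215998 209.99721164  81.97564441] [ 0.18418501 -0.42922449 -0.57790834  0.041395  ]
(285, 200) [591.  85.]
(286, 257) [480.  82.]
(432, 283) [ 430. -199.]
(306, 121) [750.  45.]
```

```bash
cat >>h.py <<'E'
from scipy.spatial.transform import Rotation as Ro
def goal(xyz,yaw):
    s=r.sense(); R=Ro.from_euler("xyz",s["tcp_rot"],degrees=True); G=Ro.from_euler("xyz",[180,0,yaw],degrees=True)
    print("lin m",(R.inv().apply(np.array(xyz)-s["tool_pos"])/1000).round(4),"rot",(R.inv()*G).as_rotvec(degrees=True).round(2),"at",s["tool_pos"].round(1),s["tcp_rot"].round(2),"t",round(s["time"],2))
E
python3 -c "
from h import *
goal([523.5,208.5,180],103.6)"
```

```text
lin m [-0.4333 -0.2393  0.0696] rot [-6.000e-02  3.000e-02  5.836e+01] at [185.7 570.2 249.3] [-179.93   -0.    161.96] t 0.2
```

Request:
servo_tool:
  fingers: [0.0854,0.0854,0.0854,0.0854,0.0854,0.0854,0.0854,0.0854,0.0854,0.0854]
  linear:
    - [-0.433,-0.239,0.069]
    - [-0.433,-0.239,0.069]
    - [-0.433,-0.239,0.069]
    - [-0.433,-0.239,0.069]
    - [-0.433,-0.239,0.069]
    - [-0.433,-0.239,0.069]
    - [-0.433,-0.239,0.069]
    - [-0.433,-0.239,0.069]
    - [-0.433,-0.239,0.069]
    - [-0.433,-0.239,0.069]
  rotation:
    - [0,0,58.4]
    - [0,0,58.4]
    - [0,0,58.4]
    - [0,0,58.4]
    - [0,0,58.4]
    - [0,0,58.4]
    - [0,0,58.4]
    - [0,0,58.4]
    - [0,0,58.4]
    - [0,0,58.4]
  force: 30

```text
time: 1.2
tool_pos: [524.5, 207.4, 180.7]
tcp_rot: [180.0, -0.0, 103.6]
ft_force: [0.3, 1.3, 0.3]
finger_gap: 85.3
grip_force: 0.0
```

Request:
servo_tool:
  fingers: [0.0854,0.0854,0.0854]
  linear:
    - [0,0,0]
    - [0,0,0]
    - [0,0,0]
  rotation:
    - [0,0,0]
    - [0,0,0]
    - [0,0,0]

```text
time: 1.5
tool_pos: [523.0, 209.8, 180.9]
tcp_rot: [-180.0, -0.0, 103.6]
ft_force: [-0.3, 0.3, -0.1]
finger_gap: 85.4
grip_force: 0.0
```

```bash
python3 - <<'E'
from h import *
import cv2
goal([523.5,208.5,110],103.6); print(r.sense()["finger_gap"])
a=r.snapshot("side")["frame"][110:290,190:350,::-1]; cv2.imwrite("pics/side1.png",cv2.resize(a,None,fx=3.3,fy=3.3,interpolation=cv2.INTER_CUBIC))
E
```

```text
lin m [-0.0014  0.0002  0.0709] rot [-0.02 -0.02 -0.02] at [523.  209.8 180.9] [-1.7998e+02 -2.0000e-02  1.0358e+02] t 1.5
85.41726899103668
```

View pics/side1.png

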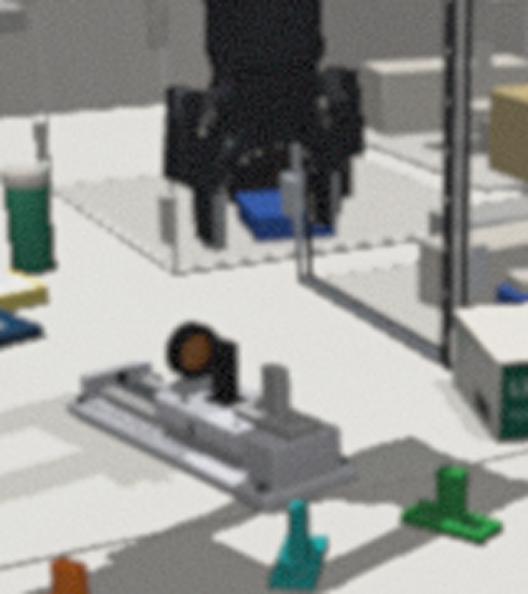

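The gripper is centred over the tab: fingers at about (213,240) and (325,215), tab at (275,385). Descending to z ≈ 76, then closing.

Request:
servo_tool:
  fingers: [0.0854,0.0854,0.0854,0.0854,0.0854]
  linear:
    - [-0.001,0,0.04]
    - [-0.001,0,0.08]
    - [-0.001,0,0.105]
    - [-0.001,0,0.105]
    - [-0.001,0,0.105]
  rotation:
    - [0,0,0]
    - [0,0,0]
    - [0,0,0]
    - [0,0,0]
    - [0,0,0]

```text
time: 2.05
tool_pos: [523.2, 209.2, 76.6]
tcp_rot: [-180.0, -0.0, 103.7]
ft_force: [-0.7, 0.7, 0.8]
finger_gap: 85.3
grip_force: 0.0
```

Request:
servo_tool:
  fingers: [0.05,0.03,0.02,0.005,0.005,0.005,0.005,0.005,0.005,0.005]
  linear:
    - [0,0,0]
    - [0,0,0]
    - [0,0,0]
    - [0,0,0]
    - [0,0,0]
    - [0,0,0]
    - [0,0,0]
    - [0,0,0]
    - [0,0,0]
    - [0,0,0]
  rotation:
    - [0,0,0]
    - [0,0,0]
    - [0,0,0]
    - [0,0,0]
    - [0,0,0]
    - [0,0,0]
    - [0,0,0]
    - [0,0,0]
    - [0,0,0]
    - [0,0,0]

```text
time: 3.05
tool_pos: [524.0, 208.2, 76.4]
tcp_rot: [180.0, 0.0, 103.6]
ft_force: [-0.8, 0.3, 4.8]
finger_gap: 11.1
grip_force: 33.8
```

Request:
servo_tool:
  fingers: [0.005,0.005,0.005,0.005,0.005,0.005,0.005,0.005]
  linear:
    - [0,0,-0.005]
    - [0,0,-0.012]
    - [0,0,-0.02]
    - [0,0,-0.03]
    - [0,0,-0.045]
    - [0,0,-0.06]
    - [0,0,-0.07]
    - [0,0,-0.07]
  rotation:
    - [0,0,0]
    - [0,0,0]
    - [0,0,0]
    - [0,0,0]
    - [0,0,0]
    - [0,0,0]
    - [0,0,0]
    - [0,0,0]

```text
time: 3.85
tool_pos: [525.2, 208.7, 148.9]
tcp_rot: [179.7, -0.0, 103.6]
ft_force: [0.7, 1.5, -1.4]
finger_gap: 11.6
grip_force: 32.9
```

```bash
python3 - <<'E'
from h import *
import cv2
goal([400,150,146],103.6); print(r.sense()["finger_gap"])
a=r.snapshot("side")["frame"][150:290,190:350,::-1]; cv2.imwrite("pics/side2.png",cv2.resize(a,None,fx=4,fy=4,interpolation=cv2.INTER_CUBIC))
E
```

```text
lin m [-0.0277 -0.1355  0.0023] rot [ 0.25 -0.01 -0.03] at [525.2 208.7 148.9] [ 1.7975e+02 -1.0000e-02  1.0357e+02] t 3.85
11.600156945765782
```

View pics/side2.png

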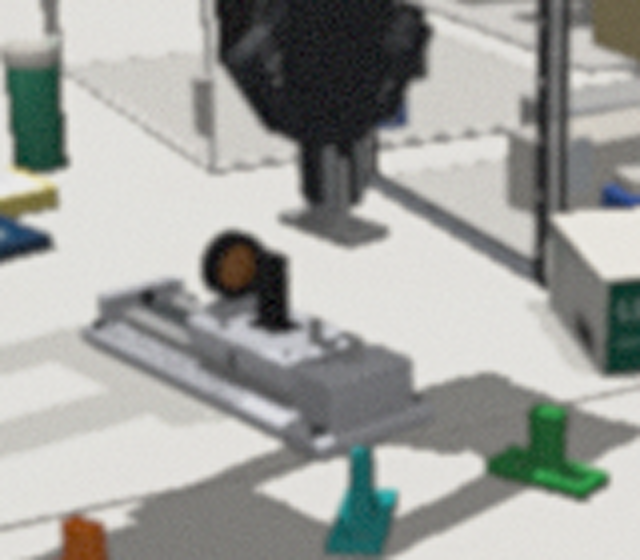

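Link is free of the pins and held. Moving it to clear table at about (385, 225).

Request:
servo_tool:
  fingers: [0.005,0.005,0.005,0.005,0.005,0.005,0.005,0.005,0.005]
  linear:
    - [0.008,-0.02,0]
    - [0.018,-0.05,0]
    - [0.03,-0.08,0]
    - [0.041,-0.11,0]
    - [0.049,-0.131,0]
    - [0.049,-0.131,0.04]
    - [0.049,-0.131,0.075]
    - [0.049,-0.131,0.095]
    - [0.049,-0.131,0.1]
  rotation:
    - [0,0,0]
    - [0,0,0]
    - [0,0,0]
    - [0,0,0]
    - [0,0,0]
    - [0,0,0]
    - [0,0,0]
    - [0,0,0]
    - [0,0,0]

```text
time: 4.8
tool_pos: [382.0, 223.9, 42.6]
tcp_rot: [-179.6, 0.1, 103.6]
ft_force: [-0.4, 0.2, -1.4]
finger_gap: 11.6
grip_force: 32.8
```

Request:
servo_tool:
  fingers: [0.005,0.005,0.005,0.005]
  linear:
    - [0,0,0.004]
    - [0,0,0.008]
    - [0,0,0.01]
    - [0,0,0.01]
  rotation:
    - [0,0,0]
    - [0,0,0]
    - [0,0,0]
    - [0,0,0]

```text
time: 5.2
tool_pos: [385.4, 225.3, 36.6]
tcp_rot: [179.9, -0.0, 103.6]
ft_force: [-0.8, 0.0, -1.8]
finger_gap: 11.5
grip_force: 32.8
```

Request:
servo_tool:
  fingers: [0.005,0.005,0.005,0.005,0.005]
  linear:
    - [0,0,0.001]
    - [0,0,0.002]
    - [0,0,0.003]
    - [0,0,0.0035]
    - [0,0,0.0035]
  rotation:
    - [0,0,0]
    - [0,0,0]
    - [0,0,0]
    - [0,0,0]
    - [0,0,0]

```text
time: 5.7
tool_pos: [385.2, 225.3, 33.4]
tcp_rot: [180.0, 0.0, 103.6]
ft_force: [-4.0, -2.4, 9.2]
finger_gap: 11.5
grip_force: 34.3
```

Request:
servo_tool:
  fingers: [0.02,0.035,0.05,0.06,0.06,0.06,0.06]
  linear:
    - [0,0,0]
    - [0,0,0]
    - [0,0,0]
    - [0,0,0]
    - [0,0,0]
    - [0,0,0]
    - [0,0,0]
  rotation:
    - [0,0,0]
    - [0,0,0]
    - [0,0,0]
    - [0,0,0]
    - [0,0,0]
    - [0,0,0]
    - [0,0,0]

```text
time: 6.4
tool_pos: [384.9, 225.1, 32.5]
tcp_rot: [-180.0, -0.0, 103.6]
ft_force: [0.4, -1.0, 1.0]
finger_gap: 60.1
grip_force: 0.0
```

Request:
servo_tool:
  fingers: [0.06,0.06,0.06,0.07,0.07,0.07,0.07,0.07]
  linear:
    - [0,0,-0.02]
    - [0,0,-0.05]
    - [0,0,-0.09]
    - [0,0,-0.13]
    - [0,0,-0.14]
    - [0,0,-0.14]
    - [0,0,-0.14]
    - [0,0,-0.14]
  rotation:
    - [0,0,0]
    - [0,0,0]
    - [0,0,0]
    - [0,0,0]
    - [0,0,0]
    - [0,0,0]
    - [0,0,0]
    - [0,0,0]

```text
time: 7.2
tool_pos: [383.7, 224.6, 170.4]
tcp_rot: [-179.8, 0.0, 103.6]
ft_force: [0.7, -0.0, -0.1]
finger_gap: 70.1
grip_force: 0.0
```

```bash
python3 - <<'E'
from h import *
import cv2
goal([509.6,264.1,174],103.6); print(r.sense()["finger_gap"])
a=r.snapshot("top")["frame"][195:325,95:255,::-1]; cv2.imwrite("pics/top3.png",cv2.resize(a,None,fx=4.5,fy=4.5,interpolation=cv2.INTER_CUBIC))
E
```

```text
lin m [ 0.0088  0.1316 -0.0041] rot [-0.2   0.04 -0.04] at [383.7 224.6 170.4] [-1.7980e+02  4.0000e-02  1.0356e+02] t 7.2
70.06088929570564
```

View pics/top3.png

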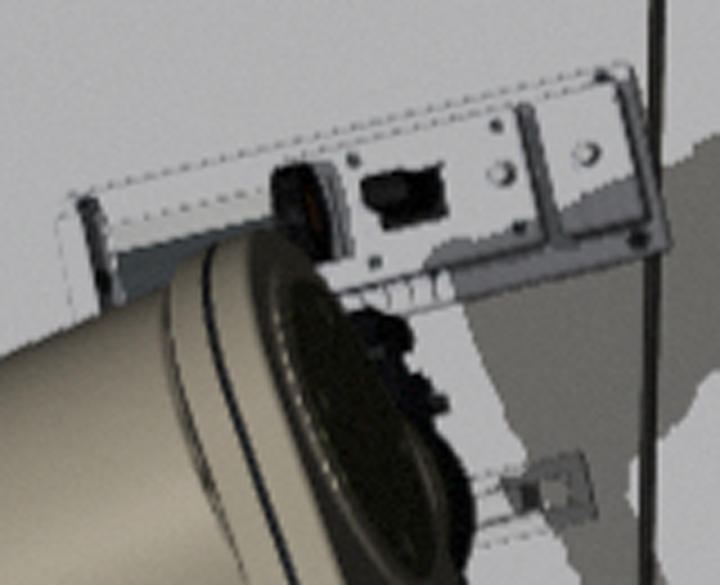

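The link stands clear of the stage at about (550,490), released. Pin tops are at (586,154) and (502,174) in the crop, which I'll use to check the stage pose.

```bash
python3 - <<'E'
from h import *
T=r.snapshot("top")
P=[]
for u in [(586,154),(502,174)]:
    v=np.array(u)/4.5+(95,195); P.append(least_squares(lambda X:(proj(T,[X[0],X[1],59])-v).ravel(),[500,200]).x)
P=np.array(P);d=P[1]-P[0];print(P.round(1),np.linalg.norm(d),np.degrees(np.arctan2(-d[0],d[1])))
print("bar from pins",P.mean(0)+np.array([-.2355,.972])*58)
goal([509.6,264.1,172],103.6)
E
```

```text
[[527.2 192.1]
 [518.8 226.3]] 35.239134411291246 13.755090606933335
bar from pins [509.36077972 265.57335385]
lin m [ 0.0088  0.1315 -0.0018] rot [-0.19  0.03 -0.04] at [383.8 224.7 170.6] [-1.7981e+02  3.0000e-02  1.0356e+02] t 7.3
```

Request:
servo_tool:
  fingers: [0.07,0.07,0.07,0.07,0.07,0.07]
  linear:
    - [0.003,0.04,0]
    - [0.006,0.08,0]
    - [0.009,0.115,0]
    - [0.0095,0.1305,0]
    - [0.0095,0.1305,0]
    - [0.0095,0.1305,0]
  rotation:
    - [0,0,0]
    - [0,0,0]
    - [0,0,0]
    - [0,0,0]
    - [0,0,0]
    - [0,0,0]

```text
time: 7.9
tool_pos: [508.6, 264.6, 171.1]
tcp_rot: [-179.8, 0.0, 103.6]
ft_force: [-0.4, -0.0, 0.9]
finger_gap: 69.9
grip_force: 0.0
```

Request:
servo_tool:
  fingers: [0.07,0.07,0.07,0.07,0.07,0.07]
  linear:
    - [0,0,0.03]
    - [0,0,0.06]
    - [0,0,0.08]
    - [0,0,0.093]
    - [0,0,0.093]
    - [0,0,0.093]
  rotation:
    - [0,0,0]
    - [0,0,0]
    - [0,0,0]
    - [0,0,0]
    - [0,0,0]
    - [0,0,0]

```text
time: 8.5
tool_pos: [509.4, 265.1, 80.2]
tcp_rot: [180.0, -0.0, 103.6]
ft_force: [-0.4, -0.4, -0.5]
finger_gap: 69.8
grip_force: 0.0
```

Request:
servo_tool:
  fingers: [0.05,0.03,0.02,0.008,0.008,0.008,0.008,0.008,0.008,0.008]
  linear:
    - [0,0,0]
    - [0,0,0]
    - [0,0,0]
    - [0,0,0]
    - [0,0,0]
    - [0,0,0]
    - [0,0,0]
    - [0,0,0]
    - [0,0,0]
    - [0,0,0]
  rotation:
    - [0,0,0]
    - [0,0,0]
    - [0,0,0]
    - [0,0,0]
    - [0,0,0]
    - [0,0,0]
    - [0,0,0]
    - [0,0,0]
    - [0,0,0]
    - [0,0,0]
  force: 40

```text
time: 9.5
tool_pos: [510.3, 265.2, 80.3]
tcp_rot: [179.9, -0.0, 103.6]
ft_force: [3.9, -0.4, 5.8]
finger_gap: 13.0
grip_force: 41.9
```

```bash
python3 - <<'E'
from h import *
goal([509.5,265,77],103.6); s=r.sense();f=s["ft_force"];print("f along",f[:2]@[-.2355,.972],"across",f[:2]@[.972,.2355],f[2])
E
```

```text
lin m [-0.0001 -0.0008  0.0033] rot [ 0.1  -0.01 -0.03] at [510.3 265.2  80.3] [ 1.7990e+02 -1.0000e-02  1.0357e+02] t 9.5
f along -1.262072290565035 across 3.6985739219319944 5.789592330675836
```

Gripped (opening 13 mm). Sliding along tool +x, about 31 mm first.

Request:
servo_tool:
  fingers: [0.008,0.008,0.008,0.008,0.008,0.008,0.008,0.008,0.008,0.008]
  linear:
    - [0.003,0,0]
    - [0.007,0,0]
    - [0.011,0,0]
    - [0.015,0,0]
    - [0.019,0,0]
    - [0.023,0,0]
    - [0.027,0,0]
    - [0.03,0,0]
    - [0.031,0,0]
    - [0.031,0,0]
  rotation:
    - [0,0,0]
    - [0,0,0]
    - [0,0,0]
    - [0,0,0]
    - [0,0,0]
    - [0,0,0]
    - [0,0,0]
    - [0,0,0]
    - [0,0,0]
    - [0,0,0]

```text
time: 10.5
tool_pos: [502.7, 295.4, 80.2]
tcp_rot: [179.9, -0.0, 103.6]
ft_force: [1.1, 0.7, 5.7]
finger_gap: 13.1
grip_force: 42.2
```

Request:
servo_tool:
  fingers: [0.008,0.008,0.008]
  linear:
    - [0.001,0,0]
    - [0.002,0,0]
    - [0.002,0,0]
  rotation:
    - [0,0,0]
    - [0,0,0]
    - [0,0,0]

```text
time: 10.8
tool_pos: [502.3, 297.2, 80.3]
tcp_rot: [179.9, -0.0, 103.6]
ft_force: [1.4, -0.4, 6.9]
finger_gap: 13.3
grip_force: 42.2
```

Request:
servo_tool:
  fingers: [0.008,0.008,0.008]
  linear:
    - [0.001,0,0]
    - [0.002,0,0]
    - [0.002,0,0]
  rotation:
    - [0,0,0]
    - [0,0,0]
    - [0,0,0]

```text
time: 11.1
tool_pos: [501.8, 299.2, 80.3]
tcp_rot: [179.9, 0.0, 103.6]
ft_force: [0.6, -1.2, 6.0]
finger_gap: 13.2
grip_force: 42.2
```

Request:
servo_tool:
  fingers: [0.008,0.008,0.008]
  linear:
    - [0.001,0,0]
    - [0.002,0,0]
    - [0.002,0,0]
  rotation:
    - [0,0,0]
    - [0,0,0]
    - [0,0,0]

```text
time: 11.4
tool_pos: [501.3, 301.1, 80.2]
tcp_rot: [179.9, -0.0, 103.6]
ft_force: [0.6, -0.4, 7.8]
finger_gap: 13.2
grip_force: 42.2
```

Request:
servo_tool:
  fingers: [0.008,0.008,0.008]
  linear:
    - [0.001,0,0]
    - [0.002,0,0]
    - [0.002,0,0]
  rotation:
    - [0,0,0]
    - [0,0,0]
    - [0,0,0]

```text
time: 11.7
tool_pos: [500.8, 303.0, 80.2]
tcp_rot: [179.9, -0.0, 103.6]
ft_force: [0.9, -1.4, 7.0]
finger_gap: 13.4
grip_force: 42.2
```

Request:
servo_tool:
  fingers: [0.008,0.008,0.008]
  linear:
    - [0.001,0,0]
    - [0.002,0,0]
    - [0.002,0,0]
  rotation:
    - [0,0,0]
    - [0,0,0]
    - [0,0,0]

```text
time: 12.0
tool_pos: [500.4, 305.0, 80.3]
tcp_rot: [179.9, -0.0, 103.6]
ft_force: [0.6, -0.5, 7.2]
finger_gap: 13.0
grip_force: 42.2
```

Request:
servo_tool:
  fingers: [0.008,0.008,0.008]
  linear:
    - [0.001,0,0]
    - [0.002,0,0]
    - [0.002,0,0]
  rotation:
    - [0,0,0]
    - [0,0,0]
    - [0,0,0]

```text
time: 12.3
tool_pos: [499.8, 307.3, 80.3]
tcp_rot: [179.9, -0.0, 103.6]
ft_force: [0.7, 2.3, 6.6]
finger_gap: 13.5
grip_force: 42.2
```

The pull is starting (+2 N along the rail). Going on in 1 mm steps.

Request:
servo_tool:
  fingers: [0.008,0.008,0.008]
  linear:
    - [0.0005,0,0]
    - [0.001,0,0]
    - [0.001,0,0]
  rotation:
    - [0,0,0]
    - [0,0,0]
    - [0,0,0]

```text
time: 12.6
tool_pos: [499.5, 308.5, 80.2]
tcp_rot: [179.9, -0.1, 103.6]
ft_force: [0.9, 3.1, 5.7]
finger_gap: 13.0
grip_force: 42.1
```

Request:
servo_tool:
  fingers: [0.008,0.008,0.008]
  linear:
    - [0.0005,0,0]
    - [0.001,0,0]
    - [0.001,0,0]
  rotation:
    - [0,0,0]
    - [0,0,0]
    - [0,0,0]

```text
time: 12.9
tool_pos: [499.2, 309.8, 80.2]
tcp_rot: [179.9, -0.1, 103.6]
ft_force: [0.3, 4.4, 5.7]
finger_gap: 13.5
grip_force: 42.0
```

Request:
servo_tool:
  fingers: [0.008,0.008,0.008]
  linear:
    - [0.0005,0,0]
    - [0.001,0,0]
    - [0.001,0,0]
  rotation:
    - [0,0,0]
    - [0,0,0]
    - [0,0,0]

```text
time: 13.2
tool_pos: [498.8, 311.2, 80.3]
tcp_rot: [179.9, -0.1, 103.6]
ft_force: [-0.2, 6.7, 5.8]
finger_gap: 13.3
grip_force: 41.9
```

Request:
servo_tool:
  fingers: [0.008,0.008,0.008]
  linear:
    - [0.0005,0,0]
    - [0.001,0,0]
    - [0.001,0,0]
  rotation:
    - [0,0,0]
    - [0,0,0]
    - [0,0,0]

```text
time: 13.5
tool_pos: [498.7, 311.9, 80.3]
tcp_rot: [179.9, -0.1, 103.6]
ft_force: [0.3, 4.8, 5.4]
finger_gap: 13.7
grip_force: 42.0
```

Request:
servo_tool:
  fingers: [0.008,0.008,0.008]
  linear:
    - [0.0005,0,0]
    - [0.0005,0,0]
    - [0.0005,0,0]
  rotation:
    - [0,0,0]
    - [0,0,0]
    - [0,0,0]

```text
time: 13.8
tool_pos: [498.6, 312.0, 80.2]
tcp_rot: [179.9, -0.1, 103.6]
ft_force: [-0.8, 2.1, 6.5]
finger_gap: 13.4
grip_force: 42.1
```

Request:
servo_tool:
  fingers: [0.008,0.008,0.008]
  linear:
    - [0.0005,0,0]
    - [0.0005,0,0]
    - [0.0005,0,0]
  rotation:
    - [0,0,0]
    - [0,0,0]
    - [0,0,0]

```text
time: 14.1
tool_pos: [498.6, 312.2, 80.3]
tcp_rot: [179.9, -0.0, 103.6]
ft_force: [-0.1, 1.1, 6.2]
finger_gap: 13.7
grip_force: 42.2
```

Request:
servo_tool:
  fingers: [0.008,0.008,0.008,0.008,0.008]
  linear:
    - [0.0004,0,0]
    - [0.0004,0,0]
    - [0.0004,0,0]
    - [0.0004,0,0]
    - [0.0004,0,0]
  rotation:
    - [0,0,0]
    - [0,0,0]
    - [0,0,0]
    - [0,0,0]
    - [0,0,0]

```text
time: 14.6
tool_pos: [498.6, 312.3, 80.2]
tcp_rot: [179.9, -0.0, 103.6]
ft_force: [0.9, -0.1, 6.6]
finger_gap: 13.1
grip_force: 42.2
```

```bash
python3 - <<'E'
from h import *
import cv2
s=r.sense();print(s["ft_force"],s["tool_pos"],s["finger_gap"],s["grip_force"],s["time"])
a=r.snapshot("side")["frame"][150:310,130:340,::-1]; cv2.imwrite("pics/side4.png",cv2.resize(a,None,fx=3.5,fy=3.5,interpolation=cv2.INTER_CUBIC))
E
```

```text
[ 0.8822019  -0.11489772  6.56438098] [498.56773611 312.25609992  80.23329716] 13.077172030205858 42.2386908531189 14.6
```

View pics/side4.png

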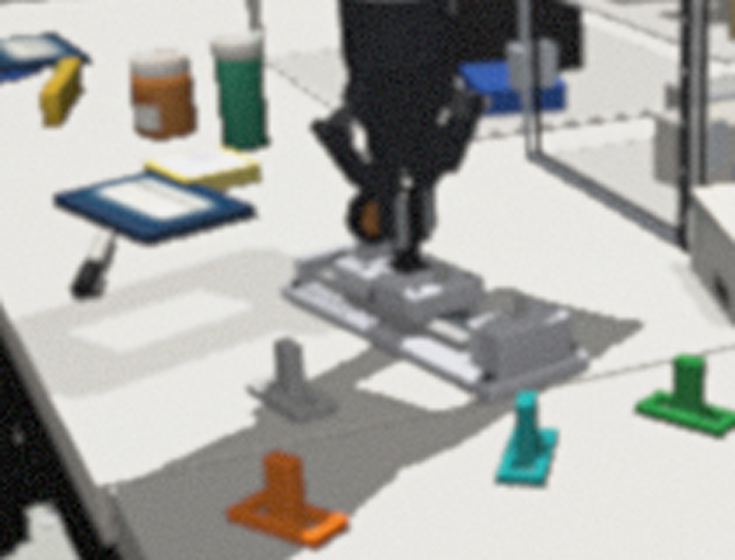

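The picture shows the carriage slid clear of the end block with the bar gripped at (405,240), and the link standing alone on the table at (292,385). The force signature was a pull up to 6.7 N falling to 0, so the ball is seated.

```bash
python3 -c "
from bench import r
print(r.hand_in())"
```

```text
the job is handed in; nothing more can be done
None
```

The job is handed in, with no verdict returned: the link stands on the table clear of the stage, and the carriage is about 48 mm along with the bar still gripped (42 N). The rail force rose to 6.7 N and fell to about 0, so the ball should be seated in its notch.

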